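# Shut and lock the layout's access hatch

## Robot

A 6-joint arm with a two-finger parallel gripper is mounted at the origin on the work surface. World frame = base frame: x ahead of the robot, y to its left, z up, the work surface at z = 0. Lengths are in mm, angles in rad, forces in N, time in s.
With the tool pointing down it reaches from about 300 to 875 mm from the base axis. Payload 6.4 kg.
Tool frame: the origin (TCP) lies midway between the tips of the shut fingers; the grasp point (between the pads) lies 19 mm behind it; z points along the fingers, y is the line along which they close (so a half turn about z gives the same grasp; the last joint's range is limited). The gripper opens to 85 mm and grips with 20 to 120 N. Pads are 22 mm wide; open, the fingers measure 114 mm over their backs; the gripper's body (76 mm by 85 mm) begins 54 mm behind the grasp point. The pads swing forward as they close: fully open they stand 13 mm farther back than shut.
Start: joints at [-1.375, 0.181, 1.607, -0, 1.354, -0.206], TCP at [224.885, -529.214, 231.288] pointing down, gripper open.
Joint ranges: [-2.99, 2.99], [-0.89, 2.07], [0.3, 2.58], [-1.14, 4.28], [0, 2.63], [-3.12, 3.12]. Speed limits (rad/s): [2.57, 2.57, 3.01, 3.14, 3.14, 3.14].

## Interface

Orientations are given as a unit quaternion [w, x, y, z].
In Python, from plant import env gives the robot as it stands. Calls block until the motion is done:
- env.reach(position, orientation): joint-space move of the TCP to a pose.
- env.line_to(position, rotation=None, feed=150): straight line of the TCP; rotation=None keeps the orientation; feed is the mean speed in mm/s.
- env.move_j(angles): joint-space move.
- env.open_gripper() and env.close(force=None): open the fingers fully, or close them until they stop; force is the grip in N (None keeps the last).
- env.hold(seconds).
- env.solve_ik(position, orientation): joint angles nearest the present ones, or None.
- env.read_camera(name): name is "scene" or "side" or "wrist"; returns a dict with "pixels" (384x512x3 uint8, red, green, blue), "K" (3x3 intrinsics, pixels), "R" (3x3) and "t" (3): a world point X has camera coordinates R X + t; the wrist camera has in their place "hand_eye" (4x4, takes a point from camera to tool coordinates, whose origin is the TCP and whose axes are the flange's). Camera axes: x right, y down, z forward; pixel columns grow to the right and rows downward; lengths in mm; the calibration is good to about 2 mm. A picture is of the moment at which its call begins: read the wrist's pose just before it. There is no depth.
A pose or a line that the arm cannot do raises env.PlanningError and nothing moves.
- env.sign_off(): hands the job in; it is judged then, once.
Readings, each from a call of its own:
- env.read_t(): time.
- env.read_joints(): joint angles.
- env.read_qvel(): joint speeds.
- env.read_tau(): joint torques, N m.
- env.read_tool_pos(): TCP position.
- env.read_ee_rot(): TCP orientation.
- env.read_force(): force on the tool from outside, world axes, zero at the start.
- env.read_moment(): the same for the moment, N m.
- env.read_gripper_width(): opening from 0.0 (shut) to 1.0 (fully open).
- env.read_gripper_force(): force on a finger pad.
Only numpy, scipy, OpenCV 4.12 (cv2) and the standard library are available. Lean on these libraries where they do the work, as an engineer would, in place of code of your own. Each camera call takes 0.05 s, during which the arm holds its last target. There are 200 camera calls.

## Task

Swing the open access hatch on the model railway module gently shut, then press its red T-bar knob down against the spring and turn it clockwise, under light load, until you feel it drop into its locked detent, and let go. The detent floats, so it is somewhere around a quarter turn: stop as soon as it drops, without forcing the knob past it or pressing hard. Leave the two locomotives and the little lorry where they stand.

Things in the scene. Friction and masses are not known exactly. Their poses are not given: they have to be found in the camera images.
- module: Fixed grey layout board, 260 mm (x) by 460 mm (y), deck 60 mm high; sidings run along x at y = +160 and -160 mm. Origin: centre of its underside, z up. In the middle is the hatch; shut, its lid covers 150 mm (x) by 170 mm (y), 6 mm thick, top at z = 66 mm. The hinge is parallel to y at x = +75, z = 60 mm; the striped free edge then lies at x = -75 mm.
- lid (a joint): Hatch lid angle (rad): 0 = shut on the deck; grows as the striped -x edge rises. Starts 0.4 to 0.8 open. The hinge is stiff enough to stay where left and gives way to about 5 N pushed down near the free edge.
- push_spot (a point): On the lid's upper face beside the knob, 90 mm from the hinge line and 60 mm to the +y side of the middle: a clear place to push the lid; its mirror place on the -y side is as good.
- knob_turn (a joint): Turn of the knob (rad): grows clockwise seen from above. At 0 the T-bar lies along the module's x; starts between 0.15 and 0.45. The detent lies somewhere between 1.15 and 1.85, different each time, with about 3 degrees of play each way. The knob stays at the angle where it is left, so several grips are allowed. Past the detent's play the slot blocks it.
- knob: Red T-bar knob on a steel stem. Origin: on the turning axis, at the lid's upper face while the knob is up; x along the bar, z along the stem. It slides down into the lid up to 20 mm: 2 mm free (1.2 N rubbing), then 1.1 N more per mm. Away from the detent it springs back to within 4.5 mm of the top when let go. Locked, it rests 6 mm or more down, as far as it was pressed.
- knob_grip (a point): Point to grip on the T-bar, on the turning axis, 38 mm above the lid's upper face while the knob is up; x along the bar, z along the stem. The bar is 52 mm long (x), 13 mm wide (y) and 22 mm high, from 12 mm below this point to 10 mm above it; below it is an 18 mm round stem.
- knob_seat (a point): Where the turning axis meets the shut lid's top (module x = -5, y = 0, z = 66 mm). Below, hidden, the knob's sprung bolt rides on a slotted keeper. Keep the knob 8 to 11 mm down (4 to 11 N felt) while turning; over the slot the bolt drops and the push on the hand falls to about 2 N or less. Bolt and knob are joined by a 6 N m/rad torsion spring: turning on 0.03 rad against the slot overloads the bolt (limit 15 N).
- loco_red: Red and yellow model locomotive, 170 x 34 x 52 mm, loose on the siding; origin at the centre of its underside, x along its length.
- loco_white: White and blue model locomotive, same size, loose on the other siding; origin at the centre of its underside.
- lorry: Small green and red model lorry, 70 x 26 x 36 mm, loose on the table beside the module; origin at the centre of its underside.

How it is judged (in metres and radians):
On the way, in this order (a step that is already met when the one before it is completed fails the run):
1. the hatch lid is shut (within 0.04 rad) (value of joint lid below 0.04 rad), for 0.2 s.
2. with the lid shut, the knob is turned and drops into its detent: down, with the bolt's load gone (z of knob in the frame of module below 0.06 m and value of joint knob_turn above 1 rad and value of joint lid below 0.03 rad and contact force between knob and module below 6 N), for 0.2 s.
At the end, for the whole second after the job is handed in: The lid is shut (within 0.03 rad), the knob is turned more than 1 rad and rests at least 6 mm below its raised height, held in the detent, at rest and released; both locomotives and the lorry are within 12 mm of where they stood (z of knob in the frame of module below 0.06 m and value of joint knob_turn above 1 rad and value of joint lid below 0.03 rad and velocity of joint knob_turn below 0.05 rad/s and not (distance of loco_red from where it was at the start of the episode above 0.012 m) and not (distance of loco_white from where it was at the start of the episode above 0.012 m) and not (distance of lorry from where it was at the start of the episode above 0.012 m)); the robot touches nothing.
It fails at once if the locking bolt is overloaded: more than 15 N between the knob's bolt and the module (contact force between knob and module above 15 N).
It fails at once if the lid is slammed (faster than 2.5 rad/s) (velocity of joint lid below -2.5 rad/s).
It fails at once if a locomotive or the lorry is pushed more than 12 mm (distance of any of loco_red, loco_white, lorry from where it was at the start of the episode above 0.012 m).
It also fails if it takes over 69 s, if anything falls off the work surface, if the arm or the gripper's body presses on something with over 40 N, if the wrist force passes 120 N, or if a joint passes its speed limit or range.

## Working session

There is one attempt and no reset: what is moved stays moved. The work goes in short steps, each a Python script; the robot and the scene stay as the last script left them, time stands still between calls to the robot, and variables do not carry over. Pictures are saved under pics/ and viewed, at most 10 in all, crops included, and the job is handed in when it is done.

```bash
ls; mkdir -p pics; python3 - <<'E'
from plant import env
import cv2,numpy as np,pickle
d={}
for n in("scene","side"):
    c=env.read_camera(n);d[n]=c;cv2.imwrite(f"pics/{n}0.png",c["pixels"][:,:,::-1])
    print(n,c["K"].tolist(),c["R"].tolist(),c["t"].tolist())
pickle.dump(d,open("cam0.pkl","wb"))
print(env.read_t(),env.read_ee_rot(),env.read_force())
E
```

```text
pics
scene [[420.20181996880734, 0.0, 252.84292141746903], [0.0, 420.20181996880734, 189.91264626217736], [0.0, 0.0, 1.0]] [[-0.3472149537232677, 0.9377855473725126, 0.00020748538676808388], [0.6604801744449404, 0.2446997370447872, -0.7098506729273371], [-0.665738473483492, -0.2463337285664484, -0.7043521697946425]] [100.62966463827418, -355.26362816244375, 1495.8160373224634]
side [[350.20735928487693, 0.0, 252.99372346504887], [0.0, 350.20735928487693, 192.61896539975905], [0.0, 0.0, 1.0]] [[-0.7594951558165288, -0.650319412923181, -0.01586724508148497], [-0.48335572506205415, 0.5804899781529491, -0.6552851503839565], [0.4353554310456716, -0.49001637364402184, -0.7552149377626212]] [541.4717331263083, 261.4513765261967, 759.1645118119394]
0.1 [-7.95463357e-04  9.79884464e-01  1.99564034e-01  5.24766196e-06] [ 0.13079531 -0.29489892 -0.04903009]
```

View pics/scene0.png

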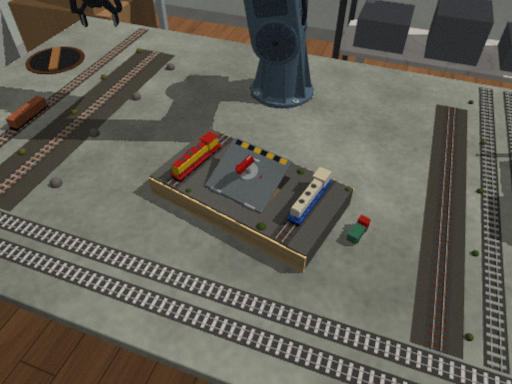

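View pics/side0.png

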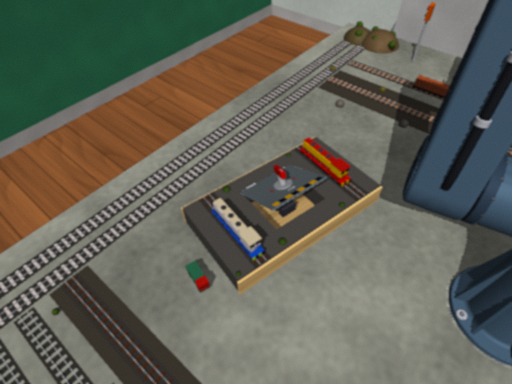

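The scene view shows the module with its striped lid edge at px (262,152), towards the robot. The red knob is at (246,165), the red loco at (196,156), the white loco at (311,195) and the lorry at (359,229). The side view agrees. Next I'll get a coarse pose from the deck corners, then look with the wrist camera.

```bash
cat > h.py <<'E'
import numpy as np,cv2,pickle
from scipy.spatial.transform import Rotation as Ro
def q2R(q): return Ro.from_quat([q[1],q[2],q[3],q[0]]).as_matrix()
def R2q(R): x=Ro.from_matrix(R).as_quat(); return [x[3],x[0],x[1],x[2]]
def ray(c,u,v):
    d=np.linalg.inv(c["K"])@[u,v,1.]; return -c["R"].T@c["t"], c["R"].T@d
def onz(c,u,v,z):
    o,d=ray(c,u,v); return o+d*(z-o[2])/d[2]
def tri(c1,p1,c2,p2):
    o1,d1=ray(c1,*p1);o2,d2=ray(c2,*p2)
    s=np.linalg.lstsq(np.c_[d1,-d2],o2-o1,rcond=None)[0]
    a,b=o1+s[0]*d1,o2+s[1]*d2; return (a+b)/2,np.linalg.norm(a-b)
def proj(c,X):
    p=c["K"]@(c["R"]@np.asarray(X,float)+c["t"]); return p[:2]/p[2]
def wrist(env):
    p=np.array(env.read_tool_pos());R=q2R(env.read_ee_rot());c=dict(env.read_camera("wrist"))
    H=np.array(c["hand_eye"]);Rw=R@H[:3,:3];tw=R@H[:3,3]+p
    c["R"]=Rw.T;c["t"]=-Rw.T@tw;return c
def down(ang):  # tool z down, tool y along world angle ang
    y=np.array([np.cos(ang),np.sin(ang),0]);z=np.array([0,0,-1.]);return R2q(np.c_[np.cross(y,z),y,z])
E
python3 - <<'E'
from h import *
d=pickle.load(open("cam0.pkl","rb"))
for p in[(151,181),(303,255),(352,190),(222,135)]:print(onz(d["scene"],*p,60).round())
for p in[(184,210),(318,138),(382,186),(240,283)]:print(onz(d["side"],*p,60).round())
for n in d:
    h=cv2.cvtColor(d[n]["pixels"],cv2.COLOR_RGB2HSV)
    m=((h[...,0]<6)|(h[...,0]>174))&(h[...,1]>150)&(h[...,2]>90)
    k,l,s,ce=cv2.connectedComponentsWithStats(m.astype(np.uint8))
    print(n,[(s[i,4],ce[i].round(1).tolist()) for i in range(1,k) if s[i,4]>8])
E
```

```text
[ 625. -154.   60.]
[715. 273.  60.]
[479. 335.  60.]
[385. -60.  60.]
[703. 278.  60.]
[ 598. -169.   60.]
[ 360. -113.   60.]
[461. 335.  60.]
scene [(np.int32(291), [196.4, 147.1]), (np.int32(231), [197.0, 162.5]), (np.int32(137), [243.9, 164.8]), (np.int32(71), [364.2, 219.8])]
side [(np.int32(285), [330.7, 156.6]), (np.int32(233), [323.9, 166.5]), (np.int32(96), [279.8, 171.5]), (np.int32(143), [202.1, 282.8])]
```

```bash
python3 - <<'E'
from plant import env
from h import *
a=-0.24+np.pi/2
env.reach([480,80,390],down(a))
c=wrist(env);print(np.array(c["hand_eye"]).round(2).tolist(),env.read_joints(),env.read_t(), (-c["R"].T@c["t"]).round())
cv2.imwrite("pics/w0.png",c["pixels"][:,:,::-1]);pickle.dump(c,open("w0.pkl","wb"))
E
```

```text
[[-0.0, -0.95, -0.3, 76.51], [1.0, -0.0, 0.0, -0.92], [-0.0, -0.3, 0.95, -142.22], [0.0, 0.0, 0.0, 1.0]] [-8.08065092e-02 -1.08878004e-01  1.59262246e+00 -1.49361835e-04
  1.65843855e+00 -1.40999478e+00] 2.5667 [406.  97. 532.]
```

View pics/w0.png

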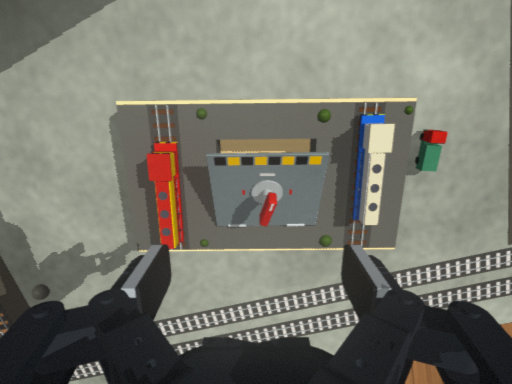

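The wrist view shows the deck corners at (117,101), (417,99), (395,248) and (136,249). The striped edge runs (208,153)–(329,152), the hinge line is at row 226, the knob bar is at (268,208), and the locos and lorry stand clear.

```bash
python3 - <<'E'
from h import *
from scipy.optimize import brentq
c=pickle.load(open("w0.pkl","rb"))
P=np.array([onz(c,*p,60)[:2] for p in[(117,103),(417,101),(395,248.5),(136,249)]])
M=np.array([(-130,-230),(-130,230),(130,230),(130,-230)])
print(P.round(1))
A=P-P.mean(0);U,S,V=np.linalg.svd(M.T@A);R=V.T@U.T;t=P.mean(0);yaw=np.arctan2(R[1,0],R[0,0])
print("yaw",yaw,"c",t.round(1),"resid",(P-(M@R.T+t)).round(1).tolist())
w=lambda m:np.r_[R@m[:2]+t,m[2]]
def lid(th,r,y,h): # r from hinge, h above underside
    return w(np.array([75-r*np.cos(th)+h*np.sin(th)*1,y,60+r*np.sin(th)+h*np.cos(th)]))
for y,p in((-85,(208,152.5)),(85,(329,152))):
    for h in(0,6):
        try: th=brentq(lambda a:proj(c,lid(a,150,y,h))[1]-p[1],0,1.2);print(y,h,th,proj(c,lid(th,150,y,h)),p)
        except Exception as e:print(e,proj(c,lid(0,150,y,h)),proj(c,lid(.8,150,y,h)))
# side/scene check of stripe corners
d=pickle.load(open("cam0.pkl","rb"))
for th in(.4,.5,.6,.7,.8):print(th,[proj(d[n],lid(th,150,y,6)).round(0).tolist() for n in d for y in(-85,85)],"hinge",proj(c,lid(th,0,-85,6)).round(),proj(c,lid(th,80,0,54)).round())
pickle.dump((R,t,yaw),open("mod.pkl","wb"))
for n in("scene","side"):cv2.imwrite(f"pics/{n}c.png",cv2.resize(d[n]["pixels"][100:292,140:396,::-1],None,fx=3,fy=3,interpolation=2))
E
```

```text
[[ 364.  -111.1]
 [ 471.   335.1]
 [ 716.5  276.9]
 [ 606.5 -172.5]]
yaw -0.23837556281149544 c [539.5  82.1] resid [[5.2, -0.4], [3.5, -1.2], [-3.6, 2.0], [-5.1, -0.4]]
-85 0 0.4520500571350766 [206.7879254 152.5      ] (208, 152.5)
-85 6 0.41316267709762833 [206.76391918 152.5       ] (208, 152.5)
85 0 0.4510143431987441 [329.48487471 152.        ] (329, 152)
85 6 0.4121331577067257 [329.52133201 152.        ] (329, 152)
0.4 [[235.0, 138.0], [291.0, 162.0], [327.0, 179.0], [272.0, 211.0]] hinge [217. 225.] [268. 212.]
0.5 [[233.0, 135.0], [290.0, 159.0], [325.0, 173.0], [270.0, 206.0]] hinge [217. 226.] [268. 218.]
0.6 [[231.0, 133.0], [289.0, 157.0], [324.0, 168.0], [268.0, 200.0]] hinge [217. 226.] [268. 225.]
0.7 [[229.0, 131.0], [287.0, 156.0], [322.0, 162.0], [265.0, 194.0]] hinge [217. 226.] [268. 232.]
0.8 [[226.0, 130.0], [285.0, 155.0], [319.0, 156.0], [263.0, 188.0]] hinge [217. 226.] [268. 239.]
```

View pics/scenec.png

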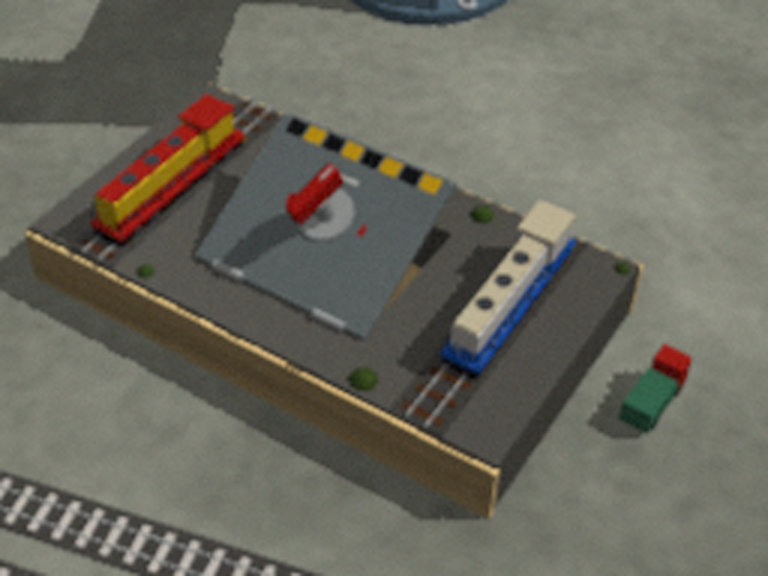

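View pics/sidec.png

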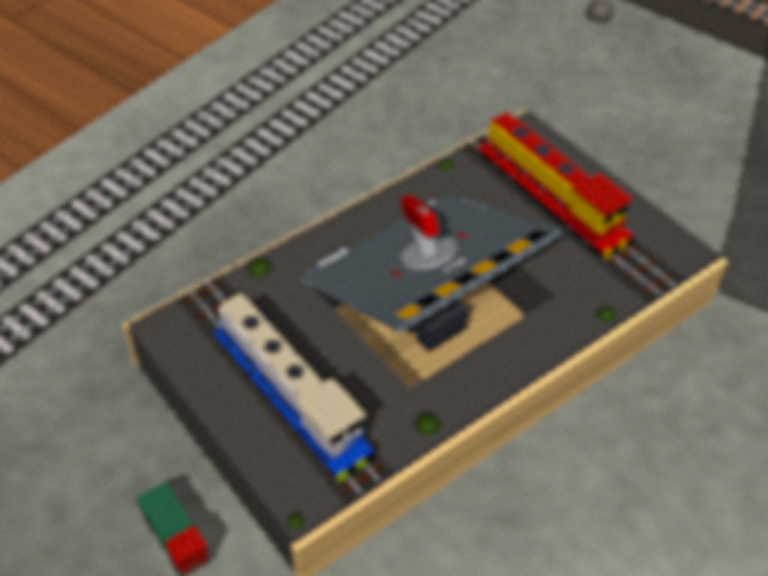

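Three views agree on the lid angle, about 0.41 rad. I'll refine the module pose from all three views, then push the lid shut.

```bash
python3 - <<'E'
from plant import env
from h import *
c=pickle.load(open("w0.pkl","rb"));d=pickle.load(open("cam0.pkl","rb"))
M=np.array([(-130,-230),(-130,230),(130,230),(130,-230)],float)
obs=[(c,[(117,101),(417,99.5),(395,249),(136,249.5)],[0,1,2,3]),
 (d["side"],[(382.3,187.3),(237.7,281.7),(182.3,208.3),(315.7,137.3)],[0,1,2,3]),
 (d["scene"],[(354,189.3),(305,256.7),(150,177.3)],[1,2,3])]
P=[];Q=[]
for cam,ps,ix in obs:
    for p,i in zip(ps,ix):P.append(onz(cam,*p,60)[:2]);Q.append(M[i])
P=np.array(P);Q=np.array(Q)
pc,qc=P.mean(0),Q.mean(0);U,S,V=np.linalg.svd((Q-qc).T@(P-pc));R=V.T@U.T;t=pc-R@qc;yaw=np.arctan2(R[1,0],R[0,0])
print(yaw,t.round(1));print((P-(Q@R.T+t)).round(1).tolist())
pickle.dump((R,t,yaw),open("mod.pkl","wb"))
s=R@[-30,60]+t
env.close(20)
env.reach([*s,135],down(yaw+np.pi/2))
f0=np.array(env.read_force());z=116;contact=0
env.line_to([*s,z],feed=60)
while z>63.5:
    z-=2 if z>70 else .7
    env.line_to([*s,z],feed=35 if z>70 else 12)
    f=np.array(env.read_force())-f0;print(round(z,1),round(env.read_tool_pos()[2],1),f.round(1).tolist(),end=" | ")
    if f[2]>14: break
print(env.read_t())
E
```

```text
-0.23831465984505634 [538.1  84.3]
[[3.8, -1.4], [2.7, -3.2], [-1.2, -0.3], [-2.8, -2.9], [-0.6, -1.1], [1.1, -2.4], [-8.5, 0.1], [-5.1, 2.9], [8.4, 0.5], [-1.2, 1.4], [3.4, 6.5]]
114 114.0 [-0.8, -1.4, 0.4] | 112 111.9 [-0.4, -1.3, -0.8] | 110 109.9 [-0.7, -1.1, -0.7] | 108 107.8 [-0.2, -0.8, -1.1] | 106 105.8 [-1.2, -1.1, -1.3] | 104 103.8 [-0.9, -0.5, -0.6] | 102 101.8 [-0.7, -0.4, -0.9] | 100 99.8 [-0.5, -0.9, -0.5] | 98 97.8 [-0.2, -1.0, -0.4] | 96 95.8 [-0.5, -0.9, -0.7] | 94 93.8 [-1.0, -1.7, -0.8] | 92 91.8 [-0.8, -0.9, -1.3] | 90 89.8 [-1.3, -1.3, -0.1] | 88 87.8 [-1.0, -0.4, -0.2] | 86 85.8 [-1.0, -0.8, -0.3] | 84 83.8 [-0.8, -1.2, 0.4] | 82 81.8 [-0.6, -1.5, -0.4] | 80 79.8 [-0.6, -0.3, 0.3] | 78 77.8 [-0.6, -1.9, 0.0] | 76 75.8 [-2.6, -1.1, 0.5] | 74 73.8 [-0.8, -1.1, -0.2] | 72 71.8 [-0.7, -1.7, 0.5] | 70 69.9 [-0.7, -0.8, -0.7] | 69.3 69.3 [-0.1, -1.0, -0.3] | 68.6 68.6 [-0.6, -0.9, -0.2] | 67.9 67.8 [-0.4, -0.6, -0.0] | 67.2 67.2 [-1.5, -0.8, -0.5] | 66.5 66.4 [-1.8, -0.2, -1.0] | 65.8 66.0 [-1.8, -1.9, 2.7] | 65.1 65.9 [-4.9, -2.1, 9.1] | 64.4 65.9 [-7.3, -1.8, 14.9] | 12.6583
```

```bash
python3 - <<'E'
from plant import env
from h import *
R,t,yaw=pickle.load(open("mod.pkl","rb"))
p=env.read_tool_pos();env.line_to([p[0],p[1],150],feed=120)
s=R@[-15,0]+t
env.reach([*s,230],down(yaw+np.pi/2));env.open_gripper();env.hold(.2)
c=wrist(env);pickle.dump(c,open("w1.pkl","wb"));cv2.imwrite("pics/w1.png",c["pixels"][:,:,::-1])
o=lambda m:proj(c,np.r_[R@m[:2]+t,m[2]]).round(1).tolist()
for m in([-75,-85,66],[-75,85,66],[75,-85,66],[75,85,66],[-5,0,66],[-5,0,114]):print(m,o(m))
print(env.read_t(),env.read_joints())
E
```

```text
[-75, -85, 66] [171.5, 113.7]
[-75, 85, 66] [340.9, 113.6]
[75, -85, 66] [182.8, 247.4]
[75, 85, 66] [329.6, 247.2]
[-5, 0, 66] [256.2, 180.8]
[-5, 0, 114] [256.4, 195.0]
15.0417 [-5.76790146e-02  8.31718566e-02  1.71888517e+00 -1.12404356e-05
  1.33945908e+00 -1.39010375e+00]
```

View pics/w1.png

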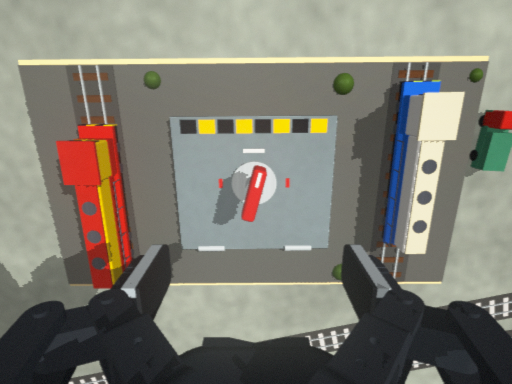

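The lid is shut: its corners are at (170,117), (338,116), (181,249) and (330,248), within about 2 mm of prediction. The red bar runs (262,168)–(248,220) and nothing has been displaced. Next I'll measure the knob.

```bash
python3 - <<'E'
from h import *
R,t,yaw=pickle.load(open("mod.pkl","rb"));c=pickle.load(open("w1.pkl","rb"))
P=np.array([onz(c,*p,66)[:2] for p in[(170.5,116.5),(337.5,116),(330.5,248),(181.5,249)]])
M=np.array([(-75,-85),(-75,85),(75,85),(75,-85)],float)
U,S,V=np.linalg.svd(M.T@(P-P.mean(0)));R2=V.T@U.T;t2=P.mean(0)
print("lid",np.arctan2(R2[1,0],R2[0,0]),t2.round(1),(P-(M@R2.T+t2)).round(1).tolist())
print("knob axis by lid",(R2@[-5,0]+t2).round(1),"by module",(R@[-5,0]+t).round(1))
# disc centre
h=cv2.cvtColor(c["pixels"],cv2.COLOR_RGB2HSV)
g=((h[...,1]<25)&(h[...,2]>130)).astype(np.uint8);g[:,:225]=0;g[:,285:]=0;g[:158]=0;g[208:]=0
ys,xs=np.nonzero(g);print("disc bbox",xs.min(),xs.max(),ys.min(),ys.max())
m=(((h[...,0]<8)|(h[...,0]>172))&(h[...,1]>130)&(h[...,2]>60)).astype(np.uint8);m[:,:235]=0;m[:,280:]=0;m[:155]=0;m[230:]=0
m=cv2.morphologyEx(m,cv2.MORPH_CLOSE,np.ones((7,7)))
cn=max(cv2.findContours(m,0,2)[0],key=cv2.contourArea)[:,0,:]
W=np.array([onz(c,*p,114)[:2] for p in cn],np.float32)
r=cv2.minAreaRect(W);b=cv2.boxPoints(r);print("bar",r,b.round(1).tolist())
e=max(b[1]-b[0],b[2]-b[1],key=np.linalg.norm);a=np.arctan2(e[1],e[0]);a=(a+np.pi/2)%np.pi-np.pi/2
print("bar angle",a,"turn",np.arctan2(R2[1,0],R2[0,0])-a, cn.min(0),cn.max(0))
cr=c["pixels"][150:230,210:310,::-1];cv2.imwrite("pics/k.png",cv2.resize(cr,None,fx=7,fy=7,interpolation=cv2.INTER_CUBIC))
E
```

```text
lid -0.22994557803436444 [539.8  82.6] [[0.1, 0.6], [0.6, -1.5], [0.1, 1.8], [-0.9, -0.8]]
knob axis by lid [534.9  83.7] by module [533.3  85.4]
disc bbox 225 284 158 207
bar ((531.9729614257812, 83.0998306274414), (12.391895294189453, 53.51116180419922), 62.258975982666016) [[505.3999938964844, 90.0999984741211], [552.7999877929688, 65.19999694824219], [558.5, 76.0999984741211], [511.20001220703125, 101.0]]
bar angle -0.4841727 turn 0.2542271238012679 [242 166] [265 221]
```

View pics/k.png

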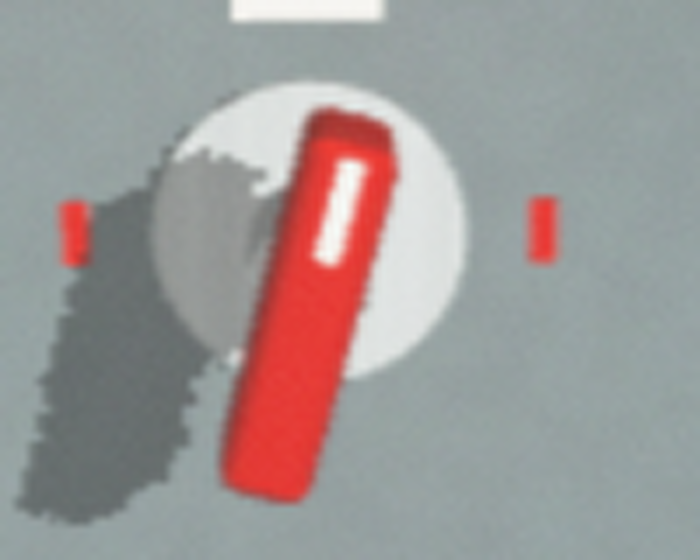

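The crop gives the disc centre at about (254.3,183) and the bar top-face centre at about (254,195.4). Together these put the axis near (534,83.5), with the knob turned about 0.25. I'll grip the bar high, keeping the fingertips above the 18 mm stem.

```bash
python3 - <<'E'
from plant import env
from h import *
c=pickle.load(open("w1.pkl","rb"))
print(onz(c,254.3,183,66).round(1),onz(c,254,195.4,114).round(1))
a=-0.485+np.pi/2;s=[534,83.4]
env.reach([*s,140],down(a));env.line_to([*s,93.5],feed=100)
env.hold(.2);f0=np.mean([env.read_force() for _ in range(5)],0);m0=env.read_moment()
print("free",f0.round(2),np.round(m0,2),env.read_tool_pos())
env.close(40);env.hold(.2)
print("grip",(np.array(env.read_force())-f0).round(2),(np.array(env.read_moment())-m0).round(2),env.read_gripper_width(),env.read_gripper_force(),env.read_tool_pos(),env.read_t())
pickle.dump((f0,m0,a,s),open("g.pkl","wb"))
E
```

```text
[535.2  82.8  66. ] [533.2  83.2 114. ]
free [-0.33 -0.16 -0.08] [0.01 0.06 0.03] [534.65819038  83.37042318  94.39103547]
grip [-1.11 -2.67 -0.31] [-0.42  0.05 -0.03] 0.13871510521293173 52.5540467351675 [533.87483321  83.14068948  93.44588294] 17.1667
```

```bash
python3 - <<'E'
from plant import env
from h import *
f0,m0,a,s=pickle.load(open("g.pkl","rb"))
for z in (91.5,89.5,87.5,85.5,84.5):
    env.line_to([*s,z],feed=20);env.hold(.15)
    f=np.mean([env.read_force() for _ in range(3)],0)-f0
    print(z,np.round(env.read_tool_pos(),2),f.round(1),(np.array(env.read_moment())-m0).round(2))
    if f[2]>9: break
print(env.read_t(),env.read_gripper_width())
E
```

```text
91.5 [533.89  83.18  91.34] [-0.5 -5.2 -0.6] [-0.73  0.07 -0.06]
89.5 [533.88  83.17  89.58] [-0.8 -4.   1.1] [-0.67  0.23 -0.03]
87.5 [533.91  83.2   87.8 ] [-2.3 -4.9  3. ] [-0.75  0.41 -0.06]
85.5 [533.93  83.19  86.04] [-3.1 -4.6  4.1] [-0.79  0.61 -0.06]
84.5 [533.92  83.2   85.16] [-4.1 -4.3  5.6] [-0.74  0.65 -0.04]
19.1667 0.14122373101575764
```

```bash
python3 - <<'E'
from plant import env
from h import *
f0,m0,a,s=pickle.load(open("g.pkl","rb"))
s=[533.7,82.9];z=83.4
env.line_to([*s,z],feed=20);env.hold(.1)
for turn in np.r_[.254,np.arange(.35,1.03,.1)]:
    env.line_to([*s,z],rotation=down(a-(turn-.254)),feed=20);env.hold(.1)
    f=np.mean([env.read_force() for _ in range(3)],0)-f0
    R=q2R(env.read_ee_rot());ang=np.arctan2(R[1,1],R[0,1])
    print(round(turn,2),"meas",round(a-ang+.254,3),np.round(env.read_tool_pos(),2),f.round(1),(np.array(env.read_moment())-m0).round(2),round(env.read_t(),2))
    if not 2.5<f[2]<11.5: break
pickle.dump((f0,m0,a,s,z,turn),open("g2.pkl","wb"));print(env.read_gripper_width())
E
```

```text
0.25 meas 0.254 [533.93  83.14  84.32] [-4.1 -3.   7.1] [-0.42  0.55 -0.05] 19.87
0.35 meas 0.35 [533.93  83.13  84.31] [-3.3 -3.   6.8] [-0.38  0.66 -0.06] 20.22
0.45 meas 0.45 [533.92  83.13  84.3 ] [-4.6 -2.3  7.1] [-0.45  0.61 -0.04] 20.57
0.55 meas 0.55 [533.93  83.08  84.31] [-4.1 -3.6  7. ] [-0.42  0.6  -0.06] 20.92
0.65 meas 0.65 [533.92  83.09  84.3 ] [-3.7 -2.3  7.4] [-0.51  0.57 -0.  ] 21.27
0.75 meas 0.75 [533.92  83.1   84.3 ] [-4.2 -2.5  6.1] [-0.49  0.55 -0.01] 21.62
0.85 meas 0.85 [533.92  83.08  84.33] [-3.3 -2.3  7.3] [-0.5   0.55 -0.02] 21.97
0.95 meas 0.95 [533.89  83.05  84.3 ] [-4.  -2.5  7.3] [-0.54  0.61 -0.09] 22.32
0.14221005624887675
```

Smooth turning under a steady push of about 7 N. Next, fine steps until the drop.

```bash
python3 - <<'E'
from plant import env
from h import *
f0,m0,a,s,z,turn=pickle.load(open("g2.pkl","rb"))
while turn<1.92:
    turn+=.02
    env.line_to([*s,z],rotation=down(a-(turn-.254)),feed=20);env.hold(.08)
    rd=lambda:np.mean([env.read_force() for _ in range(6)],0)-f0
    f=rd();m=(np.array(env.read_moment())-m0)
    print(round(turn,3),f[2].round(1),m[2].round(2),end=" | ")
    if f[2]<4.6:
        env.hold(.15);f=rd();print("\nrecheck",f.round(1),np.round(env.read_tool_pos(),2))
        if f[2]<4.2: break
    if m[2]>.16 or m[2]<-.16: print("moment");break
print(env.read_t());pickle.dump((f0,m0,a,s,z,turn),open("g2.pkl","wb"))
E
```

```text
0.97 7.0 0.04 | 0.99 7.2 -0.05 | 1.01 7.0 -0.03 | 1.03 6.9 -0.01 | 1.05 7.0 0.03 | 1.07 6.1 -0.01 | 1.09 7.5 -0.04 | 1.11 6.9 -0.02 | 1.13 7.3 -0.01 | 1.15 7.5 0.01 | 1.17 6.9 0.05 | 1.19 6.9 -0.0 | 1.21 7.2 -0.01 | 1.23 7.3 -0.02 | 1.25 6.5 -0.03 | 1.27 7.5 0.01 | 1.29 7.4 -0.06 | 1.31 6.8 0.0 | 1.33 7.1 -0.03 | 1.35 7.4 -0.03 | 1.37 7.5 -0.08 | 1.39 7.8 -0.02 | 1.41 7.9 -0.05 | 1.43 7.1 0.02 | 1.45 3.1 -0.13 | 
recheck [-1.1 -3.2  3.5] [533.75  82.99  83.48]
30.8
```

```bash
python3 - <<'E'
from plant import env
from h import *
f0,m0,a,s,z,turn=pickle.load(open("g2.pkl","rb"))
for dt,dz in((.01,0),(.01,-.7)):
    env.line_to([*s,z+dz],rotation=down(a-(turn+dt-.254)),feed=20);env.hold(.2)
    f=np.mean([env.read_force() for _ in range(8)],0)-f0
    m=np.mean([env.read_moment() for _ in range(8)],0)-m0
    print(f.round(1),m.round(2),np.round(env.read_tool_pos(),2))
env.hold(.2);env.open_gripper();env.hold(.3)
p=env.read_tool_pos();env.line_to([p[0],p[1],150],feed=80)
Rm,t,yaw=pickle.load(open("mod.pkl","rb"))
env.reach([*(Rm@[-15,0]+t),230],down(yaw+np.pi/2));env.hold(.3)
c=wrist(env);cv2.imwrite("pics/w2.png",c["pixels"][:,:,::-1]);pickle.dump(c,open("w2.pkl","wb"));print(env.read_t())
E
```

```text
[-3.  -1.7  3.3] [-0.39  0.29 -0.14] [533.74  82.98  83.43]
[-1.3 -2.   2.7] [-0.29  0.2  -0.14] [533.74  82.97  82.67]
35.5417
```

View pics/w2.png

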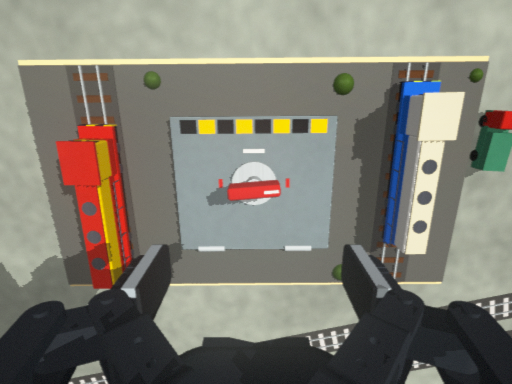

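The bar now lies across at (222–283, 190), the lid is shut, and the locos and lorry are unmoved. I'll check the knob stayed down after release.

```bash
python3 - <<'E'
from h import *
for n in("w1.pkl","w2.pkl"):
    c=pickle.load(open(n,"rb"));h=cv2.cvtColor(c["pixels"],cv2.COLOR_RGB2HSV)
    m=(((h[...,0]<8)|(h[...,0]>172))&(h[...,1]>130)&(h[...,2]>150)).astype(np.uint8);m[:,:225]=0;m[:,284:]=0;m[:155]=0;m[230:]=0
    m=cv2.morphologyEx(m,cv2.MORPH_CLOSE,np.ones((7,7)))
    cn=max(cv2.findContours(m,0,2)[0],key=cv2.contourArea)[:,0,:]
    for z in(114,109.5,107,104,102):
        r=cv2.minAreaRect(np.array([onz(c,*p,z)[:2] for p in cn],np.float32));print(n,z,np.round(r[0],1),np.round(r[1],1),round(r[2],1))
E
```

```text
w1.pkl 114 [532.1  83.3] [12.2 53.5] 61.9
w1.pkl 109.5 [533.5  82.9] [12.4 54.4] 61.9
w1.pkl 107 [534.3  82.7] [12.6 54.9] 61.9
w1.pkl 104 [535.3  82.4] [12.7 55.5] 61.9
w1.pkl 102 [535.9  82.3] [12.8 56. ] 61.9
w2.pkl 114 [527.8  83.7] [47.8 15.4] 81.3
w2.pkl 109.5 [529.2  83.3] [48.7 15.7] 81.3
w2.pkl 107 [529.9  83.1] [49.1 15.8] 81.3
w2.pkl 104 [530.8  82.8] [49.7 16. ] 81.3
w2.pkl 102 [531.5  82.7] [50.1 16.1] 81.3
```

```bash
python3 -c "
from plant import env
print(env.sign_off(),env.read_t())"
```

```text
the job is handed in; nothing more can be done
the job is handed in; nothing more can be done
```

I swung the hatch shut and turned the knob clockwise about 1.2 rad, to about 1.46 rad. There it dropped into its detent (push fell from 7 N to about 3 N), and it looked still down after I let go. The locomotives and lorry show no movement in the last picture. I handed the job in soon after 35.5 s on the robot's clock, but the hand-in returned no verdict.

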